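# Brush the rejects off the pouch sealer's bed into its drawer

### The job

Pull the pouch sealer's blue-fronted reject drawer fully open, then use the hand brush to sweep all four rejected pieces from both lanes of the sealer's bed forwards into the drawer; do not touch the rejects with the robot and do not bump the raised sealing head above the bed. Finish with the drawer pushed fully shut with the rejects inside, and the brush left standing on its bristles in the middle of the green pad. Leave all the other things on the table where they are.

Things in the scene. Friction and masses are not known exactly. Their poses are not given: they have to be found in the camera images.
- sealer: fixed grey pouch sealer. Origin at table height under the middle of the bed's front edge; x to its rear, y left. Steel bed: top z = 110 mm, x = 0 (open front) to 195 (stop 30 mm high), cheeks at y = +-120, tops z = 150. Blue rib 12 mm wide, 25 high at y = 0 parts it into two lanes 114 mm wide, centred on y = +-63. Columns 270 tall at y = +-123, x = 197 to 247; rear deck (z = 120) to x = 280
- jaw: raised sealing head: fixed white bar over the rear of the bed. Origin at the middle of its lower front edge, which lies at sealer x = 150 mm, z = 240 mm (130 mm above the bed); it reaches 50 mm to the rear, 118 mm to each side and 30 mm up. Nothing may bump it
- drawer (a joint): slide of the reject drawer under the bed, in m: 0 = fully shut, 0.10 = fully open; opens along the sealer's -x with about 2 N of friction
- drawer_grip (a point): grip point in the drawer's black pull lug, z = 113 mm. The lug is 20 mm wide (y), reaches 50 mm out from the drawer's blue front, z = 35 to 135 mm; this point is 28 mm out from the blue front and, when shut, 38 mm before the bed's front edge; axes as the sealer's
- drawer_in (a point): point on the drawer's inner floor (z = 14 mm), 70 mm behind the inner face of its front, midway across; inside 144 mm deep, 212 wide, walls to z = 64, front to z = 94; 84 mm clear between floor and bed; moves with the drawer, axes as the sealer's
- brush: hand brush standing on its bristles. Origin at the middle of the bristle tips. Bristles 36 mm (x) by 90 mm (y), 30 mm high, below a blue block 45 x 94 mm up to z = 46 mm. The blue handle, a bar 22 mm wide (along y) and 16 mm thick, rises from (8, 0, 44) mm for 105 mm, leaning 40 degrees from vertical towards the brush's -x.
- brush_grip (a point): grip point on the axis of the brush handle, 70 mm up the handle, at (-37, 0, 98) mm in the brush's frame; axes as the brush's
- pad: fixed green parking pad, 130 (x) by 150 (y) by 6 mm thick; origin at the centre of its underside
- reject_a: reject syringe with RED cap, 72 mm long, 24 mm thick, 36 mm wide flange, lying on the sealer's bed; origin on its axis at mid-length, its x along its length. To be swept
- reject_b: reject plunger, white with red rubber end, 63 mm long, 24 mm thick, 32 mm wide thumb flange, lying on the sealer's bed; origin on its axis at mid-length, its x along its length. To be swept
- reject_c: reject syringe with RED cap, 72 mm long, 24 mm thick, 36 mm wide flange, lying on the sealer's bed; origin on its axis at mid-length, its x along its length. To be swept
- reject_d: reject plunger, white with red rubber end, 63 mm long, 24 mm thick, 32 mm wide thumb flange, lying on the sealer's bed; origin on its axis at mid-length, its x along its length. To be swept
- sanitiser: bystander: clear sanitiser bottle with blue cap, 160 mm tall, 60 mm wide; origin at the centre of its underside. Leave alone
- cap_jar: bystander: red jar with white lid, 90 mm tall, 70 mm wide; origin at the centre of its underside. Leave alone
- pouches_l: bystander: stack of blue pouches, 90 x 130 x 30 mm, left of the robot's middle; origin at the centre of its underside. Leave alone
- pouches_r: bystander: stack of blue pouches, 90 x 130 x 30 mm, right of the robot's middle; origin at the centre of its underside. Leave alone
- tape: bystander: clear roll core (ring), 90 mm wide, 25 mm high; origin at the centre of its underside. Leave alone
- good_syringe: bystander: good syringe with a GREEN cap lying on the table, 72 mm long; origin on its axis at mid-length. Leave alone
Mind the look-alikes: they are no part of the job. What is shaped like the reject_d but pink or purple is not meant.

How it is judged (in metres and radians):
On the way, in this order (a step that is already met when the one before it is completed fails the run):
1. the reject drawer is pulled open (at least 90 of 100 mm) (value of joint drawer above 0.09 m), for 0.2 s.
2. all four rejects are off the bed and inside the open drawer (value of joint drawer above 0.075 m and x of reject_a in the frame of drawer_in between -0.075 and 0.08 m and y of reject_a in the frame of drawer_in between -0.11 and 0.11 m and z of reject_a in the frame of drawer_in between 0 and 0.08 m and x of reject_b in the frame of drawer_in between -0.075 and 0.08 m and y of reject_b in the frame of drawer_in between -0.11 and 0.11 m and z of reject_b in the frame of drawer_in between 0 and 0.08 m and x of reject_c in the frame of drawer_in between -0.075 and 0.08 m and y of reject_c in the frame of drawer_in between -0.11 and 0.11 m and z of reject_c in the frame of drawer_in between 0 and 0.08 m and x of reject_d in the frame of drawer_in between -0.075 and 0.08 m and y of reject_d in the frame of drawer_in between -0.11 and 0.11 m and z of reject_d in the frame of drawer_in between 0 and 0.08 m), for 0.2 s.
At the end, for the whole second after the job is handed in: All four rejects lie inside the drawer, at rest; the drawer is shut to within 8 mm; the brush stands released and at rest on its bristles on the green pad, within 40 mm of its centre and upright within 7 degrees (x of reject_a in the frame of drawer_in between -0.075 and 0.08 m and y of reject_a in the frame of drawer_in between -0.11 and 0.11 m and z of reject_a in the frame of drawer_in between 0 and 0.08 m and x of reject_b in the frame of drawer_in between -0.075 and 0.08 m and y of reject_b in the frame of drawer_in between -0.11 and 0.11 m and z of reject_b in the frame of drawer_in between 0 and 0.08 m and x of reject_c in the frame of drawer_in between -0.075 and 0.08 m and y of reject_c in the frame of drawer_in between -0.11 and 0.11 m and z of reject_c in the frame of drawer_in between 0 and 0.08 m and x of reject_d in the frame of drawer_in between -0.075 and 0.08 m and y of reject_d in the frame of drawer_in between -0.11 and 0.11 m and z of reject_d in the frame of drawer_in between 0 and 0.08 m and value of joint drawer below 0.008 m and horizontal distance between brush and pad below 0.04 m and height (world z) of brush between 0.003 and 0.012 m and angle between brush's own z axis and vertical below 0.12 rad and linear speed of brush below 0.02 m/s and linear speed of each of reject_a, reject_b, reject_c, reject_d below 0.03 m/s); the robot touches nothing.
It fails at once if the robot touches a reject itself (over 0.5 N) instead of using the brush (contact force between any of the fingers, the arm and reject_a above 0.5 N or contact force between any of the fingers, the arm and reject_b above 0.5 N or contact force between any of the fingers, the arm and reject_c above 0.5 N or contact force between any of the fingers, the arm and reject_d above 0.5 N).
It fails at once if anything bumps the raised sealing head with over 3 N (contact force between jaw and anything else above 3 N).
It fails at once if a bystander is moved more than 30 mm or knocked over (distance of any of sanitiser, cap_jar, pouches_l, pouches_r, tape, good_syringe from where it was at the start of the episode above 0.03 m or angle between any of sanitiser, cap_jar, pouches_l, pouches_r, tape, good_syringe's own z axis and vertical above 0.4 rad).
It also fails if it takes over 72 s, if anything falls off the work surface, if the arm or the gripper's body presses on something with over 40 N, if the wrist force passes 120 N, or if a joint passes its speed limit or range.

### The arm

A 6-joint arm with a two-finger parallel gripper is mounted at the origin on the work surface. World frame = base frame: x ahead of the robot, y to its left, z up, the work surface at z = 0. Lengths are in m, angles in degrees, forces in N, time in s.
With the tool pointing down it reaches from about 0.4 to 0.825 m from the base axis. Payload 7 kg.
Tool frame: the origin (TCP) lies at the centre of the arm's flange, where the gripper is bolted on; the fingertips stand 178 mm ahead of it and the grasp point (between the pads) lies 159 mm ahead of it; z points along the fingers, y is the line along which they close (so a half turn about z gives the same grasp; the last joint's range is limited). The gripper opens to 88 mm and grips with 3 to 60 N. Pads are 19 mm wide; open, the fingers measure 130 mm over their backs; the gripper's body (78 mm by 193 mm) begins 47 mm behind the grasp point.
Start: joints at [89.559, 20.546, 0.682, 0, -70.136, -16.507], TCP at [0.197, 0.646, 0.405] pointing down, gripper open.
Joint ranges: [-176.03, 176.03], [-82.01, 121.73], [-58.28, 71.71], [-173.87, 95.51], [-174.79, -0.11], [-173.66, 173.66]. Speed limits (degrees/s): [136.94, 136.94, 172.46, 180, 180, 180].

### API

Orientations are given as [roll, pitch, yaw] about the fixed x, y, z axes, in that order (R = Rz(yaw) Ry(pitch) Rx(roll)).
In Python, from plant import telemetry, snapshot, workorder, nets gives the robot as it stands.
- The arm moves only by the shell command python3 -m creep 'ROWS'. ROWS is JSON, a list that holds one entry, the list of rows, each a list of 5 numbers: the shift along the tool's x, y, z normalised to -1 to 1, where 1 is 0.2 m, then the turn about the tool's z normalised to -1 to 1, where 1 is pi/2 rad, then the opening, from 0 (shut) to 1 (fully open). In form: [[[x, y, z, spin, hand], ...]]. A call has 1 to 8 rows; each row shifts and turns the commanded pose from where the row before left it, along the tool's axes as they then stand; what a row does not reach is not made up. A row lasts 1/12 s, in which the tool goes at most 41.7 mm and 7.16 degrees, less where a joint would pass 70% of its speed; a pose out of reach is approached as far as the arm can. A call with a number of a shift or a turn outside -1 to 1 is refused whole. A call with a gripper value outside its range is refused whole. The fingers move at their own pace and stop on an object; the grip force is fixed at half the most. Time passes only in rows, so rows that do not move let the fingers close. It gives the time, the measured TCP pose, the force, the opening and the grip force at its end, in the units of the state.
- telemetry.get_obs(): the state, without advancing time (a new reading comes with each control period).
- snapshot(name): name is "scene" or "side" or "wrist"; returns a dict with "frame" (420x560x3 uint8, red, green, blue), "fx", "fy", "cx", "cy" (pixels), "rvec" (rotation vector, rad) and "tvec" (3), from world to camera coordinates, as OpenCV has them; the wrist camera has in their place "mount" (4x4, takes a point from camera to tool coordinates, whose origin is the TCP and whose axes are the flange's). Camera axes: x right, y down, z forward; pixel columns grow to the right and rows downward; lengths in m; the calibration is good to about 2 mm. A picture is of the moment at which its call begins: read the wrist's pose just before it. There is no depth.
- workorder.close_job(): hands the job in; it is judged then, once.
Trained networks look in a picture, given as the dict that the camera call returned (one of the last four; its "shot" number tells which), for a name from the list of things; names that differ only in an ending like _2 or _b are one class to them, and where a whole thing is asked for, a point or a joint stands for the part that bears it (a point fixed in the world has none). Each returns a list of dicts, best first, with "confidence" (0 to 1); they miss things now and then, are a little off and sometimes report something else, mostly with a low value. They report only what shows in the picture. A call takes as long as a camera call. They do not tell look-alikes from the thing itself.
- nets.find_in(picture, query): "uv" ([column, row] in pixels, amid what is visible of it).
- nets.masks_of(picture, query): "region" (420x560 bool, what is visible of it) and "uv" ([column, row] in pixels, amid what is visible of it).
- nets.landmark_of(picture, query): "uv" ([column, row] in pixels: a listed point, or the origin of a listed thing).
The state is a dict: "clock": time; "joint_pos": joint angles; "qvel": joint speeds; "tau": joint torques, N m; "tool_pos": TCP position; "orientation": TCP orientation; "force": force on the tool from outside, world axes, zero at the start; "moment": the same for the moment, N m; "opening": finger opening in m; "gripper_force": force on a finger pad.
Only numpy, scipy, OpenCV 4.12 (cv2) and the standard library are available. Lean on these libraries where they do the work, as an engineer would, in place of code of your own. Each camera call takes 0.05 s, during which the arm holds its last target. There are 200 camera calls.

## Working session

There is one attempt and no reset: what is moved stays moved. The work goes in short steps, Python scripts to look and compute and a shell command to move; the robot and the scene stay as the last step left them, time stands still between calls to the robot, and variables do not carry over. Pictures are saved under pics/ and viewed, at most 12 in all, crops included, and the job is handed in when it is done.

```bash
ls; mkdir -p pics
cat > h.py <<'E'
import numpy as np, cv2
from plant import telemetry, snapshot, workorder, nets
from scipy.spatial.transform import Rotation as R
def save(p,n): cv2.imwrite('pics/'+n,p['frame'][:,:,::-1])
def cam(p,obs=None):
    K=np.array([[p['fx'],0,p['cx']],[0,p['fy'],p['cy']],[0,0,1.]])
    if 'mount' in p:
        T=np.eye(4);T[:3,:3]=R.from_euler('xyz',obs['orientation'],degrees=True).as_matrix();T[:3,3]=obs['tool_pos']
        W=T@np.array(p['mount']); return K,W[:3,:3].T,-W[:3,:3].T@W[:3,3]
    Rm=cv2.Rodrigues(np.array(p['rvec'],float))[0]; return K,Rm,np.array(p['tvec'],float).ravel()
def at_z(c,uv,z):
    K,Rm,t=c; o=-Rm.T@t; d=Rm.T@np.linalg.inv(K)@np.array([uv[0],uv[1],1.]); return o+d*(z-o[2])/d[2]
def proj(c,P):
    K,Rm,t=c; q=(Rm@np.atleast_2d(P).T+t[:,None]); q=K@q; return (q[:2]/q[2]).T
def tri(cs,uvs):
    A=[];b=[]
    for (K,Rm,t),uv in zip(cs,uvs):
        o=-Rm.T@t; d=Rm.T@np.linalg.inv(K)@np.array([uv[0],uv[1],1.]); d/=np.linalg.norm(d); M=np.eye(3)-np.outer(d,d); A.append(M);b.append(M@o)
    return np.linalg.solve(sum(A),sum(b))
E
python3 - <<'E'
from h import *
np.set_printoptions(precision=3,suppress=True)
o=telemetry.get_obs();print(o)
Z=dict(sealer=0,jaw=.24,drawer_grip=.113,drawer_in=.014,brush=0,brush_grip=.098,pad=0,reject_a=.122,reject_b=.122,sanitiser=0,cap_jar=0,pouches_l=0,tape=0,good_syringe=.012)
for n in ['scene','side']:
    p=snapshot(n); save(p,n+'0.png'); c=cam(p); print(n,'cam at',-c[1].T@c[2])
    for q,z in Z.items():
        for r in nets.landmark_of(p,q)[:4]: print(q,np.array(r['uv']),round(r['confidence'],2),at_z(c,r['uv'],z))
E
```

```text
pics
{'clock': 0.0, 'joint_pos': array([ 89.559,  20.593,   0.633,  -0.02 , -70.135, -16.508]), 'qvel': array([-0.05 , -0.053, -0.011,  0.097, -0.051, -0.035]), 'tau': array([ -0.001, -58.272,  29.305,   6.997,   0.007,  -0.   ]), 'tool_pos': array([0.197, 0.646, 0.404]), 'orientation': array([179.903,  -0.009, -16.956]), 'force': array([-1.295,  0.062,  0.478]), 'moment': array([-0.021,  0.005,  0.028]), 'gripper_force': 0.0, 'opening': 0.08732207212535409}
scene cam at [1.701 0.064 1.171]
sealer [278.  246.4] 0.65 [0.511 0.021 0.   ]
sealer [275.5 267.8] 0.55 [0.617 0.018 0.   ]
sealer [296.8 259.2] 0.47 [0.57  0.091 0.   ]
jaw [275.1 248.9] 0.65 [0.766 0.022 0.24 ]
jaw [363.4 242. ] 0.27 [0.716 0.28  0.24 ]
drawer_grip [277.7 235.3] 0.47 [0.572 0.021 0.113]
drawer_grip [330.  215.1] 0.35 [0.451 0.202 0.113]
drawer_in [366.8 223.6] 0.69 [0.373 0.355 0.014]
brush [363.2 242.3] 0.88 [0.464 0.335 0.   ]
brush_grip [368.5 218.2] 0.77 [0.439 0.342 0.098]
pad [192.6 240.5] 0.94 [ 0.505 -0.295  0.   ]
pad [360.9 241.8] 0.7 [0.462 0.327 0.   ]
reject_a [203.8 304.3] 0.7 [ 0.889 -0.173  0.1
[... 1406 characters left out ...]
reject_a [312.7 215.9] 0.6 [ 0.646 -0.012  0.122]
reject_b [407.  282.3] 0.78 [ 0.728 -0.359  0.122]
reject_b [360.3 281.3] 0.73 [ 0.625 -0.301  0.122]
reject_b [309.3 191.5] 0.7 [0.697 0.104 0.122]
reject_b [312.7 215.9] 0.6 [ 0.646 -0.012  0.122]
sanitiser [266.5 189.1] 0.95 [ 0.643  0.339 -0.   ]
cap_jar [380.  330.6] 0.89 [ 0.645 -0.382  0.   ]
pouches_l [244.3 325.2] 0.97 [ 0.333 -0.202  0.   ]
pouches_l [191.4 230.3] 0.74 [0.32  0.242 0.   ]
pouches_l [295.3 240.5] 0.69 [0.608 0.033 0.   ]
pouches_l [293.8 197.7] 0.66 [0.71  0.242 0.   ]
tape [203.2 177.9] 0.53 [0.453 0.526 0.   ]
good_syringe [366.  405.6] 0.67 [ 0.492 -0.538  0.012]
good_syringe [265.8 186. ] 0.52 [0.643 0.343 0.012]
```

Run:
```python
import cv2
a=cv2.imread('pics/scene0.png')[160:340,100:460];b=cv2.imread('pics/side0.png')[140:350,160:450]
cv2.imwrite('pics/s1.png',cv2.resize(a,None,fx=2.2,fy=2.2,interpolation=3));cv2.imwrite('pics/s2.png',cv2.resize(b,None,fx=2.75,fy=2.75,interpolation=3))
```

```text
(no output)
```

View pics/s1.png

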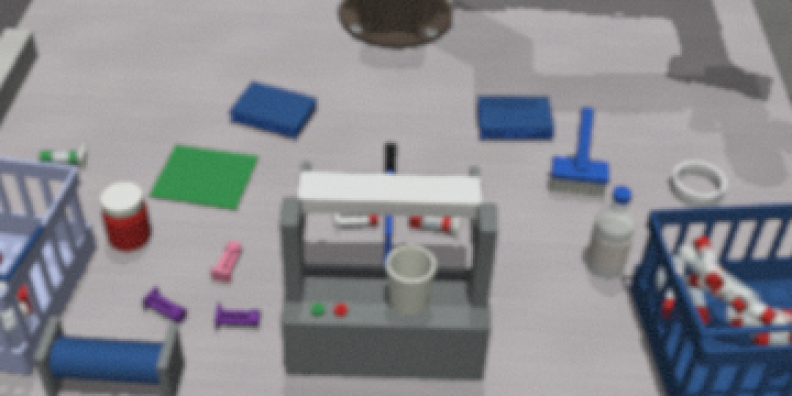

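View pics/s2.png

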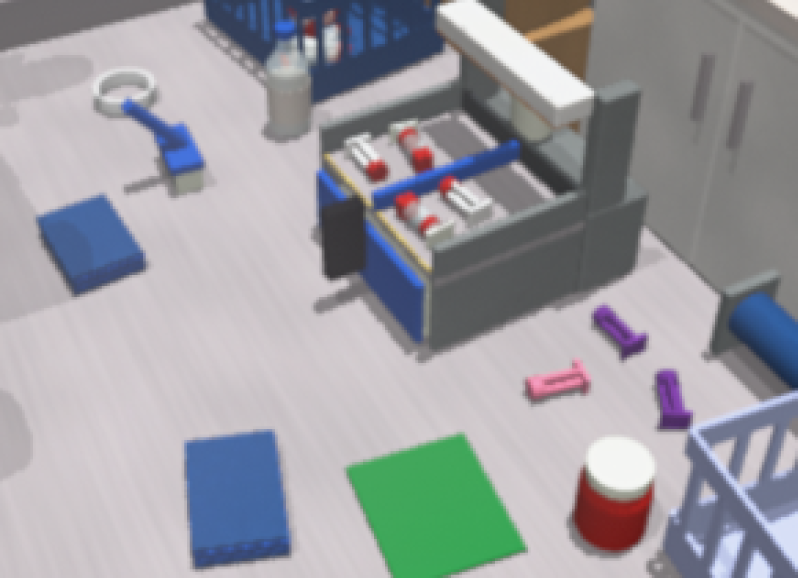

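The scene view shows the sealer facing the robot with its jaw at crop (390,190). The brush is at (580,165) with its handle towards the robot, and the green pad is at (205,175). The side view shows two rejects lying crosswise in each lane, at (365,155), (412,145), (422,215) and (465,200). The black lug is at (342,235).

```bash
python3 -m creep '[[[0.126,0.143,-0.012,0,1],[0.126,0.143,-0.012,0,1],[0.126,0.143,-0.012,0,1],[0.126,0.143,-0.012,0,1],[0.126,0.143,-0.012,0,1],[0.126,0.143,-0.012,0,1],[0.126,0.143,-0.012,0,1],[0.126,0.143,-0.012,0,1]]]'
python3 -m creep '[[[0.126,0.143,-0.012,0,1],[0.126,0.143,-0.012,0,1],[0.126,0.143,-0.012,0,1],[0.126,0.143,-0.012,0,1],[0.126,0.143,-0.012,0,1],[0.126,0.143,-0.012,0,1],[0.126,0.143,-0.012,0,1],[0.126,0.143,-0.012,0,1]]]'
python3 -m creep '[[[0.126,0.143,-0.012,0,1],[0.126,0.143,-0.012,0,1],[0,0,0,-0.063,1],[0,0,0,-0.063,1],[0,0,0,-0.063,1],[0,0,0,0,1],[0,0,0,0,1],[0,0,0,0,1]]]'
python3 - <<'E'
from h import *
np.set_printoptions(precision=3,suppress=True)
o=telemetry.get_obs();print(o['tool_pos'],o['orientation'])
p=snapshot('wrist');save(p,'w1.png');c=cam(p,o);print('cam',-c[1].T@c[2],c[1])
for q,z in dict(sealer=0,jaw=.24,drawer_grip=.113,reject_a=.122,brush=0,brush_grip=.098,pad=0).items():
    for r in nets.landmark_of(p,q)[:4]: print(q,np.array(r['uv']),round(r['confidence'],2),at_z(c,r['uv'],z))
E
```

```text
clock: 2.17
tool_pos: [0.3232, 0.3662, 0.4242]
orientation: [-180.0, -0.0, -16.9]
force: [0.6, 1.2, -0.3]
opening: 0.0878
gripper_force: 0.0
clock: 2.83
tool_pos: [0.4492, 0.0885, 0.4437]
orientation: [-179.9, -0.1, -16.9]
force: [1.1, 1.3, 0.1]
opening: 0.088
gripper_force: 0.0
clock: 3.5
tool_pos: [0.4805, 0.0211, 0.4479]
orientation: [-180.0, -0.0, -0.1]
force: [-0.7, -0.2, -0.6]
opening: 0.0876
gripper_force: 0.0
[0.481 0.021 0.448] [-179.996   -0.007   -0.104]
cam [0.55  0.021 0.429] [[-0.002 -1.    -0.   ]
 [-0.967  0.002  0.256]
 [-0.256  0.001 -0.967]]
sealer [428.1 268.9] 0.72 [ 0.341 -0.205  0.   ]
sealer [277.8  87.3] 0.66 [0.601 0.024 0.   ]
drawer_grip [281.7 119. ] 0.93 [0.558 0.019 0.113]
reject_a [193.9  30.1] 0.63 [0.635 0.098 0.122]
brush [ 58.7 180.8] 0.74 [0.478 0.333 0.   ]
brush_grip [  1.2 231.4] 0.84 [0.437 0.338 0.098]
pad [503.  158.9] 0.9 [ 0.508 -0.288  0.   ]
```

View pics/w1.png

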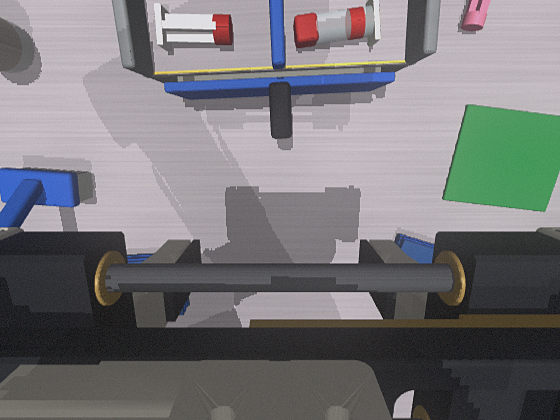

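The wrist view shows the lug top at (282,95), with its end at (282,137). The bed's yellow front edge runs from (155,73) to (405,62), the front rejects are at (195,28) and (335,25), and the brush block is at (40,187).

Run:
```python
from h import *
np.set_printoptions(precision=4,suppress=True)
o=telemetry.get_obs();p=snapshot('wrist');c=cam(p,o)
for uv in [(155,73),(405,62.5)]: print('edge',at_z(c,uv,.11))
for uv in [(270,84),(292,84),(271,136),(292,136)]: print('lug',at_z(c,uv,.135))
for uv in [(166,84),(394,74)]: print('front top',at_z(c,uv,.094))
I=cv2.cvtColor(p['frame'],cv2.COLOR_RGB2HSV)
m=((I[...,0]>20)&(I[...,0]<35)&(I[...,1]>110)&(I[...,2]>120)).astype(np.uint8);m[150:]=0
ys,xs=np.nonzero(m);print(len(xs))
W=np.array([at_z(c,(x,y),.11) for x,y in zip(xs,ys)])
if len(W): 
    f=np.polyfit(W[:,1],W[:,0],1);print('edge fit x=',f,'yaw deg',-np.degrees(np.arctan(f[0])),'y range',W[:,1].min(),W[:,1].max())
B=I[:230,:110];m=((B[...,0]>100)&(B[...,0]<125)&(B[...,1]>150)&(B[...,2]>60)).astype(np.uint8)
for n in ['scene','side']:
    q=snapshot(n);cc=cam(q)
    for k in ['brush','brush_grip','sealer','drawer_grip','jaw']:
        r=nets.landmark_of(q,k);print(n,k,[(np.round(x['uv'],1),round(x['confidence'],2)) for x in r[:1]], at_z(cc,r[0]['uv'],dict(brush=0,brush_grip=.098,sealer=0,drawer_grip=.113,jaw=.24)[k]) if r else '')
```

```text
edge [0.6009 0.1413 0.11  ]
edge [ 0.6103 -0.0982  0.11  ]
lug [0.5879 0.0301 0.135 ]
lug [0.5879 0.0104 0.135 ]
lug [0.5426 0.0295 0.135 ]
lug [0.5427 0.0099 0.135 ]
front top [0.5931 0.1372 0.094 ]
front top [ 0.6026 -0.0942  0.094 ]
480
edge fit x= [-0.0415  0.6074] yaw deg 2.37890891314071 y range -0.09802782971723269 0.14231013227025424
scene brush [(array([361.9, 242.4]), 0.96)] [0.4645 0.3305 0.    ]
scene brush_grip [(array([331.9, 218.6]), 0.3)] [0.4525 0.2098 0.098 ]
scene sealer [(array([274., 268.]), 0.61)] [0.6188 0.0133 0.    ]
scene drawer_grip [(array([277.8, 236.4]), 0.38)] [0.5777 0.0216 0.113 ]
scene jaw [(array([275.4, 246.7]), 0.6)] [0.7567 0.0223 0.24  ]
side brush [(array([225.8, 199.5]), 0.93)] [ 0.4833  0.3501 -0.    ]
side brush_grip [(array([211.8, 179.4]), 0.55)] [0.4446 0.3572 0.098 ]
side sealer [(array([297.3, 239.7]), 0.61)] [0.6154 0.0332 0.    ]
side drawer_grip [(array([282.9, 221.4]), 0.77)] [0.5581 0.0167 0.113 ]
side jaw [(array([340.9, 168.2]), 0.88)] [0.7599 0.0223 0.24  ]
```

```bash
python3 -m creep '[[[0.144,0,0,-0.028,1],[0.144,0,0,0,1],[0.144,0,0,0,1],[0,0,0.17,0,1],[0,0,0.17,0,1],[0,0,0.17,0,1],[0,0,0.17,0,1],[0,0,0.17,0,1]]]'
python3 -m creep '[[[0,0,0,0,1],[0,0,0,0,0],[0,0,0,0,0],[0,0,0,0,0],[0,0,0,0,0],[0,0,0,0,0]]]'
```

```text
clock: 5.22
tool_pos: [0.5668, 0.0235, 0.2765]
orientation: [-180.0, -0.0, 2.6]
force: [0.9, 0.5, 0.1]
opening: 0.0875
gripper_force: 0.0
clock: 5.72
tool_pos: [0.5674, 0.0238, 0.2797]
orientation: [-179.9, -0.2, 2.6]
force: [-0.4, 0.5, -1.0]
opening: 0.0599
gripper_force: 0.0
```

```bash
python3 -m creep '[[[0,0.017,0,0,0],[0,0,0,0,0],[0,0,0,0,0],[0,0,0,0,0],[0,0,0,0,0],[0,0,0,0,0],[0,0,0,0,0],[0,0,0,0,0]]]'
python3 -m creep '[[[0,0,0,0,0],[0,0,0,0,0]]]'
```

```text
clock: 6.38
tool_pos: [0.5671, 0.0204, 0.2778]
orientation: [-180.0, 0.0, 2.6]
force: [-0.1, 1.7, -0.7]
opening: 0.0196
gripper_force: 30.0
clock: 6.55
tool_pos: [0.5671, 0.0204, 0.2778]
orientation: [-180.0, -0.0, 2.6]
force: [-0.6, 1.9, -1.0]
opening: 0.02
gripper_force: 30.0
```

```bash
python3 -m creep '[[[-0.085,0,0,0,0],[-0.085,0,0,0,0],[-0.085,0,0,0,0],[-0.085,0,0,0,0],[-0.085,0,0,0,0],[-0.08,0,0,0,0],[0,0,0,0,0],[0,0,0,0,0]]]'
```

```text
clock: 7.22
tool_pos: [0.4664, 0.016, 0.2786]
orientation: [-179.9, -0.2, 2.6]
force: [-0.5, 3.6, 3.5]
opening: 0.0197
gripper_force: 30.0
```

```bash
python3 -m creep '[[[0,0,0,0,1],[0,0,0,0,1],[0,0,0,0,1],[0,0,0,0,1],[0,0,-0.05,0,1],[0,0,-0.2,0,1],[0,0,-0.2,0,1],[0,0,-0.2,0,1]]]'
python3 -m creep '[[[0,0,-0.2,0,1],[-0.045,-0.182,0,0,1],[-0.045,-0.182,0,0,1],[-0.045,-0.182,0,0,1],[-0.045,-0.182,0,0,1],[-0.045,-0.182,0,0,1],[-0.045,-0.182,0,0,1],[-0.045,-0.182,0,0,1]]]'
python3 -m creep '[[[-0.045,-0.182,0,0,1],[-0.045,-0.182,0,0,1],[0,0,0,0,1],[0,0,0,0,1]]]'
python3 - <<'E'
from h import *
np.set_printoptions(precision=4,suppress=True)
o=telemetry.get_obs();p=snapshot('wrist');c=cam(p,o);save(p,'w2.png');print(o['tool_pos'],o['orientation'])
for k,z in [('brush',0),('brush_grip',.098)]:
    for r in nets.landmark_of(p,k)[:2]: print(k,np.array(r['uv']),r['confidence'],at_z(c,r['uv'],z))
q=snapshot('side');print([(r['confidence'],at_z(cam(q),r['uv'],.113)) for r in nets.landmark_of(q,'drawer_grip')[:2]])
E
```

```text
clock: 7.88
tool_pos: [0.4658, 0.0153, 0.4091]
orientation: [179.9, 0.1, 2.6]
force: [0.8, 0.9, -0.1]
opening: 0.0677
gripper_force: 0.0
clock: 8.55
tool_pos: [0.3908, 0.2688, 0.4479]
orientation: [180.0, 0.0, 2.6]
force: [0.7, 0.7, 1.2]
opening: 0.0878
gripper_force: 0.0
clock: 8.88
tool_pos: [0.3699, 0.3409, 0.447]
orientation: [179.9, 0.1, 2.7]
force: [0.3, -1.4, -1.2]
opening: 0.0876
gripper_force: 0.0
[0.3699 0.3409 0.447 ] [179.9019   0.0565   2.7352]
brush [290.   99.9] 0.56 [0.475  0.3317 0.    ]
brush_grip [287.6 130.2] 0.93 [0.437  0.3354 0.098 ]
brush_grip [351.7 213.3] 0.29 [0.3505 0.259  0.098 ]
[(0.95, array([0.4694, 0.0179, 0.113 ]))]
```

View pics/w2.png

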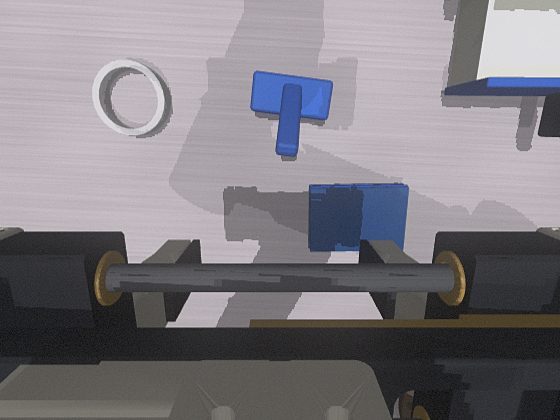

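Brush block corners are at (254,71), (332,79), (251,108) and (328,119). The handle runs from (291,85) to (287,155).

Run:
```python
from h import *
np.set_printoptions(precision=4,suppress=True)
o=telemetry.get_obs();p=snapshot('wrist');c=cam(p,o)
I=cv2.cvtColor(p['frame'],cv2.COLOR_RGB2HSV)
m=((I[...,0]>100)&(I[...,0]<125)&(I[...,1]>150)&(I[...,2]>60)).astype(np.uint8);m[165:]=0;m[:,:230]=0;m[:,350:]=0
ys,xs=np.nonzero(m);sel=xs<275
W=np.array([at_z(c,(x,y),.046)[:2] for x,y in zip(xs,ys)])
op=cv2.morphologyEx(m,cv2.MORPH_OPEN,np.ones((27,27),np.uint8))
b=cv2.boxPoints(cv2.minAreaRect(np.argwhere(m[:,:])[:, ::-1].astype(np.float32)));
cn=cv2.findContours(m,0,2)[0];cn=max(cn,key=cv2.contourArea)[:,0]
# top edge line fit
te=np.array([(x,ys[xs==x].min()) for x in range(260,326)],float);T=np.array([at_z(c,u,.046)[:2] for u in te]);f=np.polyfit(T[:,1],T[:,0],1);print('rear edge',f,'yaw',-np.degrees(np.arctan(f[0])))
print('block y ext: ',at_z(c,(xs.min(),100),.046),at_z(c,(xs.max(),100),.046))
for y in [125,135,145]:
    q=xs[ys==y]; 
    print(y,q.min(),q.max(), at_z(c,((q.min()+q.max())/2,y),.1),at_z(c,(q.min(),y),.1)[1]-at_z(c,(q.max(),y),.1)[1])
```

```text
rear edge [0.077  0.4715] yaw -4.400316097511329
block y ext:  [0.4704 0.379  0.046 ] [0.4745 0.2847 0.046 ]
125 280 294 [0.4434 0.3341 0.1   ] 0.014464008898134761
135 275 293 [0.4332 0.3367 0.1   ] 0.018747677026645926
145 274 289 [0.4229 0.3388 0.1   ] 0.01575103296791136
```

```bash
python3 -m creep '[[[0.168,0.023,0,0,1],[0.168,0.023,0,0,1],[0,0,0,0.078,1],[0,0,0.18,0,1],[0,0,0.18,0,1],[0,0,0.18,0,1],[0,0,0.18,0,1],[0,0,0,0,1]]]'
```

```text
clock: 9.85
tool_pos: [0.4367, 0.3302, 0.2975]
orientation: [179.5, 0.4, -4.6]
force: [-1.3, -1.3, -1.2]
opening: 0.0877
gripper_force: 0.0
```

```bash
python3 -m creep '[[[0,0,0.1,0,1],[0,0,0.1,0,1],[0,0,0,0,1],[0,0,0,0,1]]]'
```

```text
clock: 10.18
tool_pos: [0.4386, 0.333, 0.265]
orientation: [180.0, -0.0, -4.5]
force: [-0.6, -0.1, 0.6]
opening: 0.0877
gripper_force: 0.0
```

```bash
python3 -m creep '[[[0,-0.009,0.04,0,0],[0,0,0,0,0],[0,0,0,0,0],[0,0,0,0,0],[0,0,0,0,0],[0,0,0,0,0],[0,0,0,0,0],[0,0,0,0,0]]]'
python3 -m creep '[[[0,0,0,0,0],[0,0,0,0,0],[0,0,0,0,0],[0,0,0,0,0],[0,0,0,0,0],[0,0,0,0,0],[0,0,0,0,0]]]'
```

```text
clock: 10.85
tool_pos: [0.4382, 0.3349, 0.256]
orientation: [-180.0, -0.0, -4.4]
force: [0.1, 0.6, -0.9]
opening: 0.0397
gripper_force: 0.0
clock: 11.43
tool_pos: [0.4382, 0.3349, 0.2558]
orientation: [180.0, 0.0, -4.4]
force: [0.2, -0.8, 0.4]
opening: 0.0215
gripper_force: 30.0
```

```bash
python3 -m creep '[[[0,0,-0.1,0,0],[0,0,-0.2,0,0],[0,0,-0.2,0,0],[0,0,-0.2,0,0],[0,0,-0.2,0,0],[0,0,-0.1,0,0],[0,0,0,0,0],[0,0,0,0,0]]]'
python3 - <<'E'
from h import *
np.set_printoptions(precision=3,suppress=True)
o=telemetry.get_obs();print(o['tool_pos'],o['opening'])
S=np.array([.6065,.0215]);a=np.radians(2.4);Rm=np.array([[np.cos(a),np.sin(a)],[-np.sin(a),np.cos(a)]])
for n in ['side','scene']:
    p=snapshot(n);save(p,n+'2.png');c=cam(p)
    for r in nets.masks_of(p,'reject_a')+nets.masks_of(p,'reject_b'):
        v,u=np.nonzero(r['region'])
        W=np.array([Rm@(at_z(c,(x,y),.122)[:2]-S) for x,y in zip(u,v)])
        print(n,np.array(r['uv']),round(r['confidence'],2),len(u),'x',W[:,0].min(),W[:,0].max(),'y',W[:,1].min(),W[:,1].max())
    for k in ['brush']:
        print([(x['confidence'],np.array(x['uv'])) for x in nets.landmark_of(p,k)[:1]])
im=cv2.imread('pics/side2.png')[90:300,170:440];cv2.imwrite('pics/s3.png',cv2.resize(im,None,fx=2.8,fy=2.8,interpolation=3))
E
```

```text
clock: 12.1
tool_pos: [0.438, 0.3348, 0.4567]
orientation: [-179.9, -0.0, -4.4]
force: [-0.6, -0.2, -3.5]
opening: 0.0218
gripper_force: 30.0
[0.438 0.335 0.457] 0.021792830388535977
side [363.9 279.1] 0.73 224 x -0.01719760328627775 0.05061211110911629 y -0.341155174927985 -0.3003120491168114
side [384.2 258.9] 0.7 161 x 0.0913546342556016 0.12642335996367582 y -0.32418431797950353 -0.2584732484822771
side [314.  217.8] 0.69 202 x 0.012035703028539823 0.05180074012758759 y -0.09173332644889907 -3.118345757042159e-05
side [330.  212.8] 0.66 176 x 0.07227120468737255 0.11211952222947626 y -0.08558321668961501 0.000637755556367633
side [384.7 320.1] 0.25 993 x -0.07016966922177807 0.0316930614605115 y -0.496255007375547 -0.39309187646769456
side [363.9 279.1] 0.73 224 x -0.01719760328627775 0.05061211110911629 y -0.341155174927985 -0.3003120491168114
side [384.2 258.9] 0.7 161 x 0.0913546342556016 0.12642335996367582 y -0.32418431797950353 -0.2584732484822771
side [314.  217.8] 0.69 202 x 0.012035703028539823 0.05180074012758759 y -0.09173332644889907 -3.118345757042159e-05
side [330. 
[... 706 characters left out ...]
63.3 257.3] 0.48 83 x 0.07850020470613046 0.10172771305895285 y -0.0789050565694645 -0.02161879679613644
scene [205.2 304.8] 0.69 166 x 0.2547913860675508 0.28731887773457127 y -0.22817817161112508 -0.16750772248480877
scene [176.8 297.4] 0.57 159 x 0.22814505537596802 0.2820042715671075 y -0.3268789287797992 -0.2637561629880377
scene [205.3 279.9] 0.56 127 x 0.14112624971264723 0.2098495102990401 y -0.24142299596758102 -0.2097123181726982
scene [297.4 258. ] 0.49 151 x 0.07864873039378029 0.11690699510032886 y 0.0259812416970681 0.09919547895966216
scene [263.3 257.3] 0.48 83 x 0.07850020470613046 0.10172771305895285 y -0.0789050565694645 -0.02161879679613644
[(0.74, array([371.7, 201.6]))]
```

View pics/s3.png

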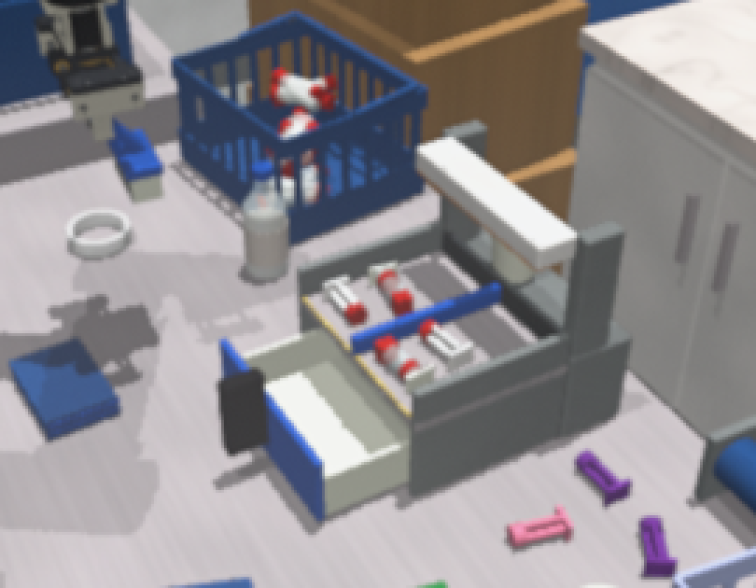

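Nets and picture agree that the rear rejects end at sealer x of about 112–117 mm. The drawer is open and the brush is held. I'll go to a point in front of the left lane.

```bash
python3 -m creep '[[[0,0,0,-0.076,0],[0.068,0.184,0,0,0],[0.068,0.184,0,0,0],[0.068,0.184,0,0,0],[0.068,0.184,0,0,0],[0.068,0.184,0,0,0],[0.068,0.184,0,0,0],[0.068,0.184,0,0,0]]]'
python3 -m creep '[[[0,0,0.1,0,0],[0,0,0.08,0,0],[0,0,0,0,0],[0,0,0,0,0],[0,0,0,0,0]]]'
```

```text
clock: 13.17
tool_pos: [0.5444, 0.0797, 0.4558]
orientation: [180.0, 0.0, 2.4]
force: [1.0, 0.7, -1.6]
opening: 0.0215
gripper_force: 30.0
clock: 13.58
tool_pos: [0.5445, 0.0819, 0.4207]
orientation: [180.0, -0.0, 2.4]
force: [-0.7, 0.4, -1.8]
opening: 0.0215
gripper_force: 30.0
```

```bash
python3 -m creep '[[[0.16,0,0,0,0],[0.16,0,0,0,0],[0.16,0,0,0,0],[0.16,0,0,0,0],[0.1,0,0,0,0],[0.06,0,0,0,0],[0,0,0,0,0],[0,0,0,0,0]]]'
python3 - <<'E'
from h import *
p=snapshot('side');q=snapshot('scene');a=p['frame'][130:270,220:420];b=q['frame'][190:310,190:390]
im=np.vstack([cv2.resize(a,None,fx=3,fy=2.6*140/140*.9,interpolation=3)[:, :600],cv2.resize(b,None,fx=3,fy=2.2,interpolation=3)])
cv2.imwrite('pics/s4.png',im[:600,:,::-1]);print(im.shape)
E
```

```text
clock: 14.25
tool_pos: [0.7044, 0.089, 0.42]
orientation: [180.0, -0.0, 2.4]
force: [-0.2, -0.1, -2.2]
opening: 0.0218
gripper_force: 30.0
(592, 600, 3)
```

View pics/s4.png

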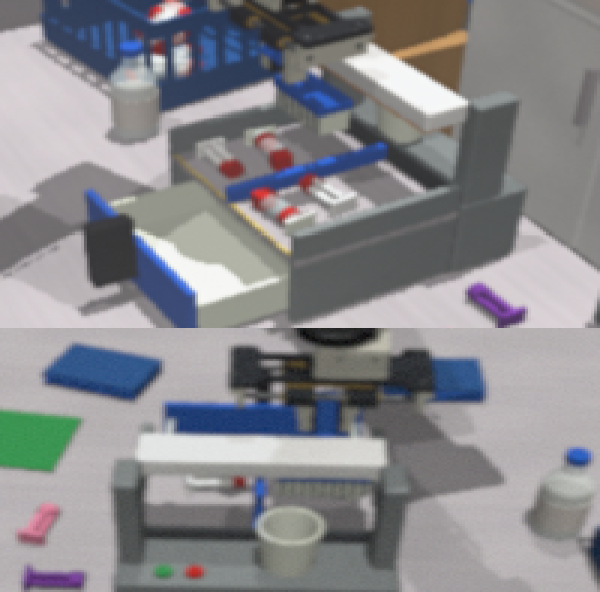

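The brush hangs level in the left lane, under the jaw's height and behind the rear syringe (side crop (315,110)). Lowering now.

```bash
python3 -m creep '[[[0,0,0.08,0,0],[0,0,0.08,0,0],[0,0,0.06,0,0],[0,0,0.03,0,0],[0,0,0.012,0,0],[0,0,0,0,0],[0,0,0,0,0],[0,0,0,0,0]]]'
```

```text
clock: 15.02
tool_pos: [0.7042, 0.0883, 0.3685]
orientation: [-180.0, -0.1, 2.4]
force: [0.3, 0.2, -1.6]
opening: 0.0217
gripper_force: 30.0
```

```bash
python3 -m creep '[[[0,0,0.007,0,0],[-0.05,0,0,0,0],[-0.05,0,0,0,0],[-0.05,0,0,0,0],[-0.05,0,0,0,0],[-0.05,0,0,0,0],[-0.05,0,0,0,0],[-0.05,0,0,0,0]]]'
python3 -m creep '[[[-0.05,0,0,0,0],[-0.05,0,0,0,0],[-0.05,0,0,0,0],[-0.05,0,0,0,0],[-0.05,0,0,0,0],[-0.05,0,0,0,0],[-0.05,0,0,0,0],[-0.05,0,0,0,0]]]'
python3 -m creep '[[[-0.05,0,0,0,0],[-0.05,0,0,0,0],[0,0,0,0,0],[0,0,0,0,0],[0,0,0,0,0]]]'
python3 - <<'E'
from h import *
p=snapshot('side');a=p['frame'][110:280,200:420]
cv2.imwrite('pics/s5.png',cv2.resize(a,None,fx=3.4,fy=3.4,interpolation=3)[:,:,::-1])
E
```

```text
clock: 15.68
tool_pos: [0.6331, 0.0853, 0.3666]
orientation: [-180.0, -0.1, 2.4]
force: [1.2, -0.2, 0.5]
opening: 0.0216
gripper_force: 30.0
clock: 16.35
tool_pos: [0.5533, 0.082, 0.3664]
orientation: [-180.0, -0.1, 2.4]
force: [2.7, -0.3, 3.0]
opening: 0.0219
gripper_force: 30.0
clock: 16.77
tool_pos: [0.5338, 0.0811, 0.3656]
orientation: [180.0, 0.1, 2.4]
force: [0.3, -0.4, -1.6]
opening: 0.022
gripper_force: 30.0
```

View pics/s5.png

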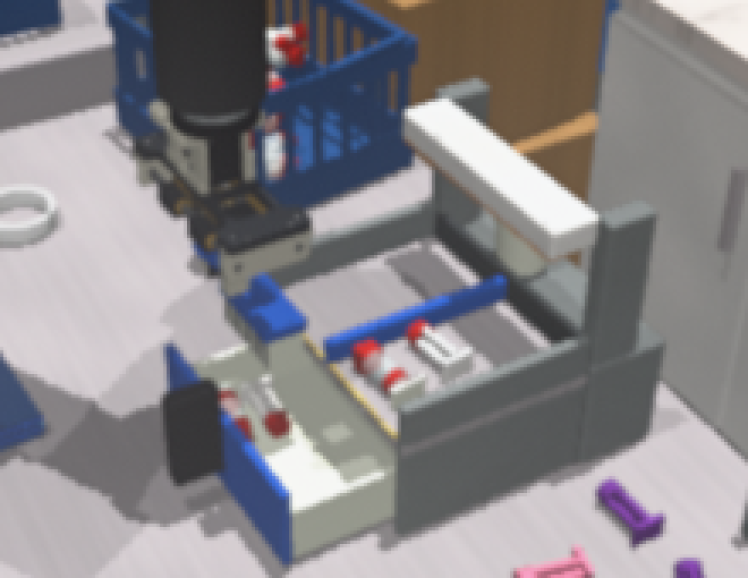

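Both left-lane pieces lie in the drawer (crop (255,405)) and the left lane is empty. Right lane next.

```bash
python3 -m creep '[[[0,0,-0.14,0,0],[0,0,-0.14,0,0],[0,0.16,0,0,0],[0,0.16,0,0,0],[0,0.16,0,0,0],[0,0.15,0,0,0],[0,0,0,0,0],[0,0,0,0,0]]]'
python3 -m creep '[[[0.17,0,0,0,0],[0.17,0,0,0,0],[0.17,0,0,0,0],[0.17,0,0,0,0],[0.11,0,0,0,0],[0.06,0,0,0,0],[0,0,0,0,0],[0,0,0,0,0]]]'
```

```text
clock: 17.48
tool_pos: [0.5396, -0.0462, 0.4215]
orientation: [180.0, 0.1, 2.2]
force: [-0.6, 0.6, -2.4]
opening: 0.0222
gripper_force: 30.0
clock: 18.15
tool_pos: [0.7098, -0.0366, 0.4203]
orientation: [180.0, 0.1, 2.4]
force: [-0.8, -0.1, -2.2]
opening: 0.0219
gripper_force: 30.0
```

```bash
python3 -m creep '[[[0,0,0.08,0,0],[0,0,0.08,0,0],[0,0,0.06,0,0],[0,0,0.03,0,0],[0,0,0.018,0,0],[0,0,0,0,0],[0,0,0,0,0],[0,0,0,0,0]]]'
python3 - <<'E'
from h import *
p=snapshot('side');a=p['frame'][110:280,200:420]
cv2.imwrite('pics/s6.png',cv2.resize(a,None,fx=3.4,fy=3.4,interpolation=3)[:,:,::-1])
E
```

```text
clock: 18.82
tool_pos: [0.7095, -0.0376, 0.3694]
orientation: [-180.0, -0.1, 2.4]
force: [-0.4, -1.0, -1.4]
opening: 0.0219
gripper_force: 30.0
```

View pics/s6.png

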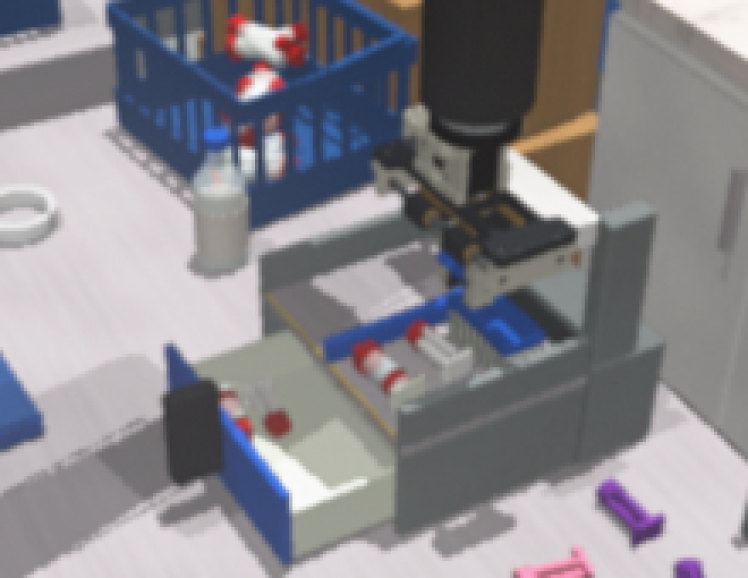

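The brush stands behind both right-lane pieces (bristles at about (470,335)), clear of the head. Sweeping.

```bash
python3 -m creep '[[[0,0,0.012,0,0],[-0.05,0,0,0,0],[-0.05,0,0,0,0],[-0.05,0,0,0,0],[-0.05,0,0,0,0],[-0.05,0,0,0,0],[-0.05,0,0,0,0],[-0.05,0,0,0,0]]]'
python3 -m creep '[[[-0.05,0,0,0,0],[-0.05,0,0,0,0],[-0.05,0,0,0,0],[-0.05,0,0,0,0],[-0.05,0,0,0,0],[-0.05,0,0,0,0],[-0.05,0,0,0,0],[-0.05,0,0,0,0]]]'
python3 -m creep '[[[-0.05,0,0,0,0],[-0.05,0,0,0,0],[0,0,0,0,0],[0,0,0,0,0],[0,0,-0.14,0,0],[0,0,-0.14,0,0],[0,0,0,0,0]]]'
python3 - <<'E'
from h import *
p=snapshot('side');a=p['frame'][110:280,200:420]
cv2.imwrite('pics/s7.png',cv2.resize(a,None,fx=3.4,fy=3.4,interpolation=3)[:,:,::-1])
for n in ['scene','side']:
    p=snapshot(n);c=cam(p)
    I=cv2.cvtColor(p['frame'],cv2.COLOR_RGB2HSV);m=((I[...,0]>45)&(I[...,0]<75)&(I[...,1]>120)&(I[...,2]>60)).astype(np.uint8)
    cn=max(cv2.findContours(m,0,2)[0],key=cv2.contourArea)
    r=cv2.approxPolyDP(cn,6,True)[:,0];print(n,[np.round(at_z(c,u,.006)[:2],3) for u in r.astype(float)])
    print([(x['confidence'],np.round(at_z(c,x['uv'],0),3)) for x in nets.landmark_of(p,'pad')[:1]])
E
```

```text
clock: 19.53
tool_pos: [0.6384, -0.0406, 0.3666]
orientation: [-180.0, -0.1, 2.4]
force: [2.5, 0.1, 2.6]
opening: 0.0216
gripper_force: 30.0
clock: 20.2
tool_pos: [0.5584, -0.044, 0.3661]
orientation: [180.0, -0.0, 2.4]
force: [2.5, 0.1, 2.6]
opening: 0.0217
gripper_force: 30.0
clock: 20.78
tool_pos: [0.5408, -0.0448, 0.4269]
orientation: [180.0, -0.4, 2.4]
force: [0.2, -0.1, -0.8]
opening: 0.022
gripper_force: 30.0
scene [array([ 0.547, -0.369]), array([ 0.571, -0.233]), array([ 0.459, -0.219]), array([ 0.443, -0.355])]
[(0.61, array([ 0.521, -0.284,  0.   ]))]
side [array([ 0.575, -0.231]), array([ 0.455, -0.213]), array([ 0.436, -0.354]), array([ 0.558, -0.371])]
[(0.84, array([ 0.498, -0.291,  0.   ]))]
```

View pics/s7.png

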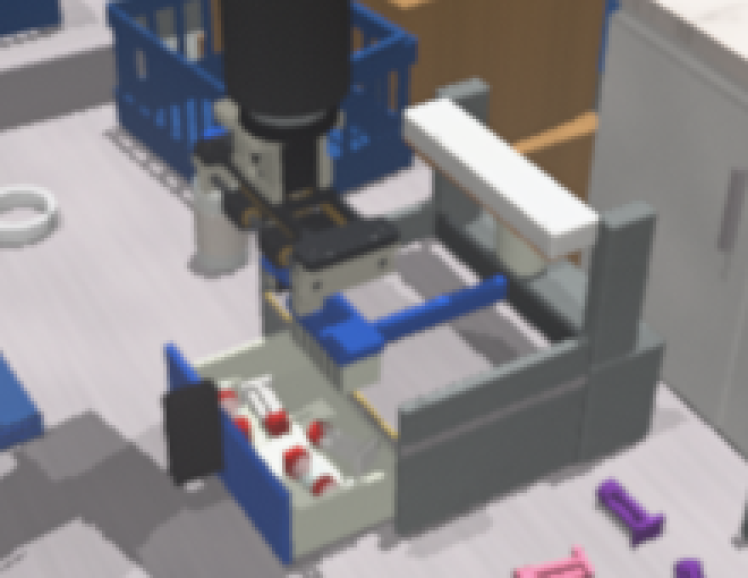

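All four rejects are in the drawer (crop (225–330, 395–485)) and both lanes are clear. The pad centre is at about (0.505, -0.293); I'll place the brush there.

```bash
python3 -m creep '[[[-0.06,0.176,0,0,0],[-0.06,0.176,0,0,0],[-0.06,0.176,0,0,0],[-0.06,0.176,0,0,0],[-0.06,0.176,0,0,0],[-0.06,0.176,0,0,0],[-0.06,0.176,0,0,0],[0,0,0.1,0,0]]]'
python3 -m creep '[[[0,0,0.18,0,0],[0,0,0.18,0,0],[0,0,0.16,0,0],[0,0,0.1,0,0],[0,0,0.05,0,0],[0,0,0,0,0],[0,0,0,0,0],[0,0,0,0,0]]]'
```

```text
clock: 21.7
tool_pos: [0.4648, -0.2995, 0.404]
orientation: [179.8, -0.1, 2.2]
force: [2.5, -0.1, -1.5]
opening: 0.0213
gripper_force: 30.0
clock: 22.37
tool_pos: [0.4666, -0.2947, 0.2693]
orientation: [180.0, -0.1, 2.4]
force: [0.7, 0.6, -1.3]
opening: 0.022
gripper_force: 30.0
```

```bash
python3 -m creep '[[[0,0,0.015,0,0],[0,0,0.015,0,0],[0,0,0.005,0,0],[0,0,0,0,0],[0,0,0,0,0]]]'
```

```text
clock: 22.78
tool_pos: [0.466, -0.2945, 0.2622]
orientation: [180.0, -0.1, 2.4]
force: [-1.6, 0.8, 5.6]
opening: 0.0218
gripper_force: 30.0
```

```bash
python3 -m creep '[[[0,0,0,0,1],[0,0,0,0,1],[0,0,0,0,1],[0,0,0,0,1],[0,0,0,0,1],[0,0,0,0,1],[0,0,0,0,1],[0,0,0,0,1]]]'
python3 -m creep '[[[0,0,-0.08,0,1],[0,0,-0.16,0,1],[0,0,-0.2,0,1],[0,0,-0.2,0,1],[0,0,-0.2,0,1],[0,0,0,0,1]]]'
python3 -m creep '[[[0.008,-0.194,0,0,1],[0.008,-0.194,0,0,1],[0.008,-0.194,0,0,1],[0.008,-0.194,0,0,1],[0.008,-0.194,0,0,1],[0.008,-0.194,0,0,1],[0.008,-0.194,0,0,1],[0.008,-0.194,0,0,1]]]'
python3 -m creep '[[[0,0,0,0,1],[0,0,0,0,1],[0,0,0,0,1]]]'
python3 - <<'E'
from h import *
np.set_printoptions(precision=3,suppress=True)
o=telemetry.get_obs();p=snapshot('wrist');c=cam(p,o);save(p,'w3.png');print(o['tool_pos'])
for k,z in [('drawer_grip',.113),('brush',.006),('brush_grip',.104),('pad',0)]:
    print(k,[(x['confidence'],at_z(c,x['uv'],z)) for x in nets.landmark_of(p,k)[:1]])
q=snapshot('side');c=cam(q);print([(k,x['confidence'],at_z(c,x['uv'],z)) for k,z in [('brush',.006),('brush_grip',.104)] for x in nets.landmark_of(q,k)[:1]])
E
```

```text
clock: 23.45
tool_pos: [0.4658, -0.2945, 0.261]
orientation: [180.0, 0.0, 2.4]
force: [0.5, 0.0, 0.1]
opening: 0.0697
gripper_force: 0.0
clock: 23.95
tool_pos: [0.4671, -0.2954, 0.438]
orientation: [179.7, -0.7, 2.5]
force: [1.6, -1.1, 0.8]
opening: 0.0876
gripper_force: 0.0
clock: 24.62
tool_pos: [0.465, 0.0179, 0.4294]
orientation: [-180.0, -0.0, 2.4]
force: [0.6, 0.9, -0.2]
opening: 0.0876
gripper_force: 0.0
clock: 24.87
tool_pos: [0.4655, 0.0164, 0.429]
orientation: [180.0, 0.0, 2.5]
force: [-0.0, 0.2, -0.0]
opening: 0.0875
gripper_force: 0.0
[0.465 0.016 0.429]
drawer_grip [(0.62, array([0.467, 0.016, 0.113]))]
brush [(0.7, array([ 0.5  , -0.296,  0.006]))]
brush_grip []
pad [(0.63, array([ 0.51 , -0.291,  0.   ]))]
[('brush', 0.8, array([ 0.5  , -0.284,  0.006])), ('brush_grip', 0.93, array([ 0.474, -0.28 ,  0.104]))]
```

View pics/w3.png

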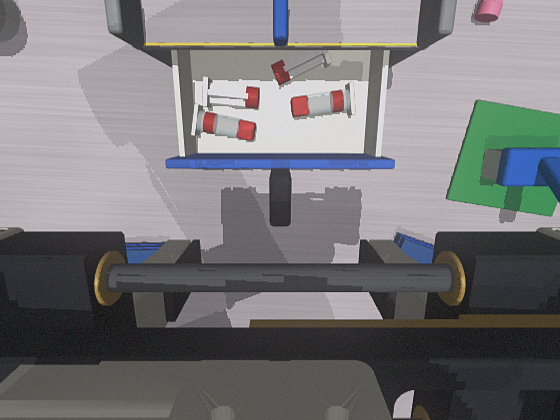

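The picture shows all four rejects inside the open drawer, the lug at (281,200), and the brush standing on the pad at (530,165). Gripping the lug to close the drawer.

```bash
python3 -m creep '[[[0,0,0.19,0,1],[0,0,0.19,0,1],[0,0,0.19,0,1],[0,0,0.18,0,1],[0,0,0,0,0],[0,0,0,0,0],[0,0,0,0,0],[0,0,0,0,0]]]'
python3 -m creep '[[[0,0,0,0,0],[0,0,0,0,0],[0,0,0,0,0],[0,0,0,0,0],[0,0,0,0,0],[0,0,0,0,0],[0,0,0,0,0],[0,0,0,0,0]]]'
python3 -m creep '[[[0,0,0,0,0],[0,0,0,0,0]]]'
```

```text
clock: 25.93
tool_pos: [0.4667, 0.0165, 0.2814]
orientation: [-179.9, -0.2, 2.4]
force: [-1.3, -0.4, 0.2]
opening: 0.0665
gripper_force: 0.0
clock: 26.6
tool_pos: [0.4656, 0.0162, 0.2791]
orientation: [180.0, 0.0, 2.4]
force: [-0.4, -0.2, 0.6]
opening: 0.0197
gripper_force: 30.0
clock: 26.77
tool_pos: [0.4656, 0.0162, 0.2791]
orientation: [180.0, 0.0, 2.4]
force: [-1.9, 0.3, 1.0]
opening: 0.0202
gripper_force: 30.0
```

```bash
python3 -m creep '[[[0.04,0,0,0,0],[0.06,0,0,0,0],[0.06,0,0,0,0],[0.06,0,0,0,0],[0.06,0,0,0,0],[0.06,0,0,0,0],[0.06,0,0,0,0],[0.05,0,0,0,0]]]'
python3 -m creep '[[[0.03,0,0,0,0],[0.02,0,0,0,0],[0.01,0,0,0,0],[0,0,0,0,0],[0,0,0,0,0],[0,0,0,0,0]]]'
```

```text
clock: 27.43
tool_pos: [0.5572, 0.02, 0.2791]
orientation: [180.0, -0.0, 2.4]
force: [-2.8, 0.9, 5.5]
opening: 0.0196
gripper_force: 30.0
clock: 27.93
tool_pos: [0.5663, 0.0204, 0.279]
orientation: [180.0, 0.2, 2.4]
force: [-12.3, 3.7, 13.2]
opening: 0.0201
gripper_force: 30.0
```

```bash
python3 -m creep '[[[0,0,0,0,1],[0,0,0,0,1],[0,0,0,0,1],[0,0,0,0,1],[0,0,0,0,1],[0,0,0,0,1],[0,0,0,0,1],[0,0,-0.1,0,1]]]'
python3 -m creep '[[[0,0,-0.2,0,1],[0,0,-0.2,0,1],[0,0,-0.2,0,1],[-0.15,0,-0.1,0,1],[-0.15,0,0,0,1],[-0.15,0,0,0,1],[0,0,0,0,1],[0,0,0,0,1]]]'
python3 - <<'E'
from h import *
p=snapshot('side');a=p['frame'][130:380,190:450]
cv2.imwrite('pics/s8.png',cv2.resize(a,None,fx=2.4,fy=2.4,interpolation=3)[:,:,::-1])
c=cam(p);print([(x['confidence'],at_z(c,x['uv'],.113)) for x in nets.landmark_of(p,'drawer_grip')[:1]])
o=telemetry.get_obs();w=snapshot('wrist');c=cam(w,o)
print([(x['confidence'],at_z(c,x['uv'],.113)) for x in nets.landmark_of(w,'drawer_grip')[:1]])
E
```

```text
clock: 28.6
tool_pos: [0.5662, 0.0201, 0.2957]
orientation: [179.9, 0.4, 2.4]
force: [-1.5, 0.6, 0.3]
opening: 0.0676
gripper_force: 0.0
clock: 29.27
tool_pos: [0.4763, 0.0164, 0.4401]
orientation: [-179.9, -0.1, 2.4]
force: [0.8, -0.0, 1.0]
opening: 0.0877
gripper_force: 0.0
[(0.58, array([0.57005772, 0.00451249, 0.113     ]))]
[(0.67, array([0.56502619, 0.01909268, 0.113     ]))]
```

View pics/s8.png

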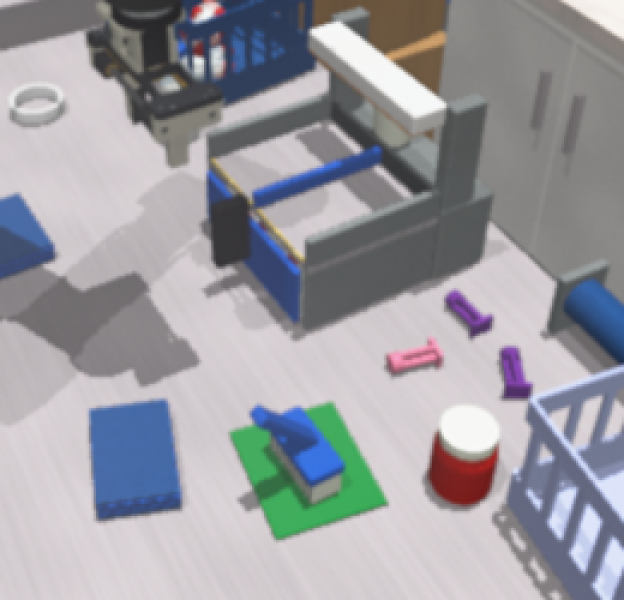

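The drawer is shut (lug at (230,230)), the bed is empty, the brush stands mid-pad at (305,460), and the robot is clear. Handing in.

```bash
python3 -c "
from plant import workorder
print(workorder.close_job())"
```

```text
the job is handed in; nothing more can be done
None
```

The job is handed in at about 29 s of the 72 s allowed, though the hand-in call gave no verdict: all four rejects went into the drawer, the drawer is shut, the brush stands on the green pad, and no contact with the sealing head, the rejects or the bystanders showed in the pictures or force readings.

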